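# Latch the loaded honeycomb case

## Robot

A 7-joint arm with a two-finger parallel gripper is mounted at the origin on the work surface. World frame = base frame: x ahead of the robot, y to its left, z up, the work surface at z = 0. Lengths are in m, angles in rad, forces in N, time in s.
With the tool pointing down it reaches from about 0.4 to 0.85 m from the base axis. Payload 6.9 kg.
Tool frame: the origin (TCP) lies midway between the tips of the shut fingers; the grasp point (between the pads) lies 19 mm behind it (robot.tcp_to_grasp is the distance from the TCP to the grasp point, in m); z points along the fingers, y is the direction in which the jaws open and shut (so a half turn about z gives the same grasp; the last joint's range is limited). The gripper opens to 85 mm and grips with 20 to 120 N. Pads are 22 mm wide; open, the fingers measure 114 mm over their backs; the gripper's body (76 mm by 85 mm) begins 54 mm behind the grasp point. The pads swing forward as they close: fully open they stand 13 mm farther back than shut.
Start: joints at [1.232, 0.507, -0.238, 1.5, 0.126, 1.149, -0.155], TCP at [0.268, -0.564, 0.231] pointing down, gripper open.
Joint ranges: [-3.08, 3.08], [-0.24, 2.05], [-1.43, 1.35], [0, 2.5], [-1.52, 4.66], [0.17, 1.96], [-2.89, 2.89]. Speed limits (rad/s): [2.39, 2.39, 3.14, 3.14, 3.14, 3.14, 3.14].

## Interface

Orientations are given as [roll, pitch, yaw] about the fixed x, y, z axes, in that order (R = Rz(yaw) Ry(pitch) Rx(roll)).
In Python, from cell import robot gives the robot as it stands.
- The arm moves only by the shell command python3 -m creep 'ROWS' [OPENING] [FORCE]. ROWS is JSON, a list that holds one entry, the list of rows, each a list of 4 numbers: the shift along the tool's x, y, z in m, then the turn about the tool's z in degrees. A call has 1 to 5 rows; each row shifts and turns the commanded pose from where the row before left it, along the tool's axes as they then stand; what a row does not reach is not made up. A row lasts 1/12 s, in which the tool goes at most 41.7 mm and 7.16 degrees, less where a joint would pass 70% of its speed; a pose out of reach is approached as far as the arm can. A call with a gripper value outside its range is refused whole. OPENING is the closure, from -1 (fully open) to 1 (shut), so that 0 is half open, set as the call begins (- or left out, the last holds). The fingers move at their own pace and stop on an object; FORCE is the grip in N (left out, the last holds). Time passes only in rows, so rows that do not move let the fingers close. It gives the time, the measured TCP pose, the force and the opening at its end, in the units of the state.
- robot.read_state(): the state, without advancing time (a new reading comes with each control period).
- robot.grab_frame(name): name is "scene" or "top" or "wrist"; returns (picture, depth): 420x560x3 uint8, red, green, blue; 420x560 float32, m along the optical axis (not along the pixel's ray), 0 where there is no reading.
- robot.camera_params(name): a dict with "mtx" (3x3 intrinsics, pixels), "k1" (the pictures are not rectified: a ray, as slopes to the right and down, at radius r is drawn at 1 + k1 r^2 times it, then the intrinsics apply), "rvec" (rotation vector, rad) and "tvec" (3), from world to camera coordinates, as OpenCV has them. Camera axes: x right, y down, z forward; pixel columns grow to the right and rows downward; lengths in m; the calibration is good to about 2 mm. A picture is of the moment at which its call begins: read the wrist's pose just before it. camera_params takes no time and is no camera call; for the wrist camera it gives the pose at the moment of the call.
- robot.sign_off(): hands the job in, once; it reports no verdict.
Trained networks look in the newest picture that a camera, given by its name, has taken for a name from the list of things; names that differ only in an ending like _2 or _b are one class to them, and where a whole thing is asked for, a point or a joint stands for the part that bears it (a point fixed in the world has none). Each returns a list of dicts, best first, with "conf" (0 to 1); they miss things now and then, are a little off and sometimes report something else, mostly with a low value. They report only what shows in the picture. A call takes as long as a camera call.
- robot.boxes_of(thing, camera): "xy" ([column, row] in pixels, amid what is visible of it).
- robot.silhouettes(thing, camera): "region" (420x560 bool, what is visible of it) and "xy" ([column, row] in pixels, amid what is visible of it).
The state is a dict: "time": time; "joint_positions": joint angles; "qvel": joint speeds; "joint_efforts": joint torques, N m; "position": TCP position; "tool_rot": TCP orientation; "wrist_force": force on the tool from outside, world axes, zero at the start; "torque": the same for the moment, N m; "width": opening from 0.0 (shut) to 1.0 (fully open).
Only numpy, scipy, OpenCV 4.12 (cv2) and the standard library are available. Lean on these libraries where they do the work, as an engineer would, in place of code of your own. Each camera call takes 0.05 s, during which the arm holds its last target.

## Task

One of the two metal transport cases holds a tray of honeycomb, seen through the clear window in its lid. Close that case's draw latch for transport: tip its wire loop over so that the crossbar drops behind the hooked keeper on the lid, then throw the lever all the way over until it snaps flat and the loop is pulled tight under the keeper's lip. Leave the empty case's latch alone.

Things in the scene. Friction and masses are not known exactly. Their poses are not given: they have to be found in the camera images.
- loaded: Fixed metal case with honeycomb behind its lid window, 290x180x85 mm. Origin on the table below the lever's hinge; x from lever to keeper (away from robot), y along hinge. In mm: latch centred on y 0, top z 85, deck x -85 to 33, shut lid 34 to 205. Dark keeper on lid, 30 wide: ledge x 58 to 102, top z 93; post's far face x 64.5; lip above it to x 70.5, z 102 to 106.
- loaded_bar (a point): Middle of the loop's crossbar (7 thick). Loop: U of wires 52 apart, straddling the lever; its pin is at x 5, z 118 (case frame), bar 80 mm from the pin. Starts upright or leaning back to 22 deg towards robot, bar z 190 to 200; stays there by light friction, falls by itself once 40 deg past upright. Lands on the ledge at x 80, z 96, beyond the lip; the lever then pulls it back under the lip.
- loaded_lever (a joint): Lever angle, rad. Metal strip 70 long, 26 wide, 5 thick, hinged at case x 0, z 103. 0 = open, leaning to the keeper 60 deg above level; grows as it swings up and over towards the robot (0.52 = upright); 2.09 = closed, flat over the deck, upper face z 105.5, at a stop. Stays where left. Once the loop is hooked it needs about 2 N near its end, then snaps past center at about 1.8 and stays shut.
- empty_bar (a point): Middle of the same crossbar on the other case, of the same make and latch but with nothing behind its window. Leave that latch alone.

How it is judged:
On the way:
1. the loop lies over the loaded case's keeper, its crossbar down on the ledge beyond the lip, with the lever still open (x of loaded_bar in the frame of loaded above 0.0655 m and z of loaded_bar in the frame of loaded below 0.104 m and value of joint loaded_lever below 1.2 rad), for 0.1 s.
At the end, for the whole second after the job is handed in: The loaded case's lever lies flat on its closed side (joint above 1.99 of 2.09) and its crossbar is held under the keeper's lip against the post (bar centre 65.5 to 72.5 mm from the hinge line, below z 102 mm); the empty case's latch has not moved (x of loaded_bar in the frame of loaded between 0.0655 and 0.0725 m and z of loaded_bar in the frame of loaded below 0.102 m and value of joint loaded_lever above 1.99 rad); the robot touches nothing.
It fails at once if the empty case's latch is moved (crossbar more than 25 mm from its start) (distance of empty_bar from where it was at the start of the episode above 0.025 m).
It also fails if it takes over 38 s, if anything falls off the work surface, if the arm or the gripper's body presses on something with over 40 N, if the wrist force passes 120 N, or if a joint passes its speed limit or range.

## Working session

There is one attempt and no reset: what is moved stays moved. The work goes in short steps, Python scripts to look and compute and a shell command to move; the robot and the scene stay as the last step left them, time stands still between calls to the robot, and variables do not carry over. Pictures are saved under pics/ and viewed, and the job is handed in when it is done.

```bash
ls; mkdir -p pics; python3 - <<'E'
from cell import robot
import cv2
print(robot.read_state())
for n in ("scene","top"):
    p,d=robot.grab_frame(n)
    cv2.imwrite(f"pics/{n}0.png",p[:,:,::-1])
    print(n,robot.camera_params(n))
    for t in ("loaded","loaded_bar","empty_bar","loaded_lever"):
        print(t,[(b['xy'],round(b['conf'],2)) for b in robot.boxes_of(t,n)])
E
```

```text
pics
{'time': 0.0, 'joint_positions': array([ 1.23250057,  0.50832269, -0.23749686,  1.5011496 ,  0.12570614,
        1.14891793, -0.15480889]), 'qvel': array([ 0.00074971, -0.00063035, -0.00076063, -0.00023269,  0.00043889,
        0.0006369 , -0.0007748 ]), 'joint_efforts': array([-3.84145269e-04, -6.20603228e+01, -2.18604684e+00, -2.49658352e+01,
        1.28616698e-02,  1.19100278e-02, -1.83386213e-06]), 'position': array([ 0.2680469 , -0.5640293 ,  0.23043234]), 'tool_rot': array([-3.13978465e+00,  5.88380680e-05,  4.43784255e-01]), 'wrist_force': array([-0.19257064,  0.51420503,  0.24249534]), 'torque': array([0.0100878 , 0.03586486, 0.02430345]), 'width': 1.001764460513104}
scene {'mtx': array([[447.26877539,   0.        , 275.18104563],
       [  0.        , 447.26877539, 210.34705756],
       [  0.        ,   0.        ,   1.        ]]), 'k1': -0.13825151905023, 'rvec': array([ 2.14225228,  1.49978691, -0.48444286]), 'tvec': array([-0.16970728, -0.34451658,  1.10740552])}
loaded [([190.3, 325.1], 0.61)]
loaded_bar [([176.0, 225.6], 0.75)]
empty_bar [([382.7, 173.8], 0.79)]
loaded_lever [([163.5, 249.4], 0.72)]
top {'mtx': array([[490.74524926,   0.        , 282.48670289],
       [  0.        , 490.74524926, 208.62508644],
       [  0.        ,   0.        ,   1.        ]]), 'k1': -0.18249397977568993, 'rvec': array([ 2.24324087, -2.19490629,  0.07468452]), 'tvec': array([-0.03082453,  0.54033126,  1.07280683])}
loaded [([359.3, 170.3], 0.64)]
loaded_bar [([363.9, 199.4], 0.44)]
empty_bar [([177.4, 194.5], 0.76)]
loaded_lever [([363.5, 191.5], 0.68), ([362.8, 200.4], 0.68)]
```

View pics/scene0.png

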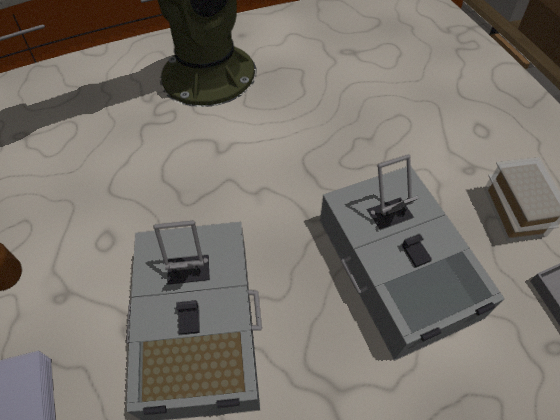

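View pics/top0.png

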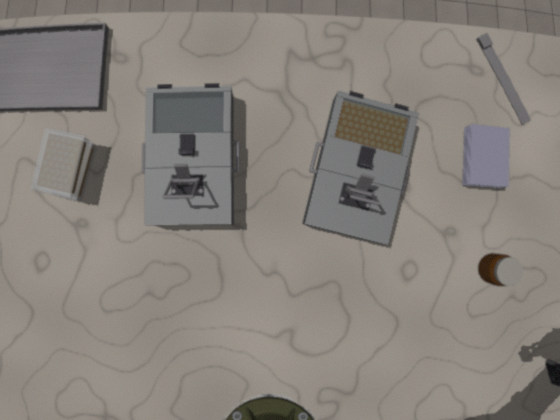

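The honeycomb case is at (190,325) in the scene picture and on the right in the top picture, (360,170). The other case, at (188,155) in the top picture, is empty. Next I'll fit the case pose.

```bash
cat > h.py <<'E'
import numpy as np, cv2
from cell import robot
def cam(n):
    c=robot.camera_params(n); R,_=cv2.Rodrigues(np.array(c['rvec'])); return np.array(c['mtx']),c['k1'],R,np.array(c['tvec']).ravel()
def pts(n,d,mask):
    K,k1,R,t=cam(n); v,u=np.nonzero(mask&(d>0)); z=d[v,u]
    q=cv2.undistortPoints(np.stack([u,v],1).astype(float)[:,None],K,np.array([k1,0,0,0.])).reshape(-1,2)
    P=np.c_[q*z[:,None],z]
    return (P-t)@R, np.stack([u,v],1)
def ray(n,uv):
    K,k1,R,t=cam(n); q=cv2.undistortPoints(np.array(uv,float).reshape(1,1,2),K,np.array([k1,0,0,0.])).ravel()
    return -R.T@t, R.T@np.array([q[0],q[1],1])
def proj(n,P):
    K,k1,R,t=cam(n); P=np.atleast_2d(P)
    return cv2.projectPoints(P.astype(float),cv2.Rodrigues(R)[0],t,K,np.array([k1,0,0,0.]))[0].reshape(-1,2)
E
python3 - <<'E'
from h import *
for n in ("top","scene"):
    p,d=robot.grab_frame(n)
    for t in ("loaded","loaded_bar","loaded_lever","empty_bar"):
        for s in robot.silhouettes(t,n)[:2]:
            m=s['region']
            P,uv=pts(n,d,m)
            print(n,t,round(s['conf'],2),s['xy'],m.sum(),P.mean(0).round(3),np.percentile(P,[2,98],axis=0).round(3).tolist())
            if t=="loaded":
                top=P[(P[:,2]>.078)&(P[:,2]<.093)]
                print(len(top),np.median(top[:,2]))
                print(cv2.minAreaRect((top[:,:2]*1000).astype(np.float32)), cv2.boxPoints(cv2.minAreaRect((top[:,:2]*1000).astype(np.float32))).round(0).tolist())
E
```

```text
top loaded 0.65 [357.9, 170.6] 12338 [ 0.628 -0.178  0.084] [[0.488, -0.282, 0.037], [0.772, -0.078, 0.147]]
10947 0.08388157201837317
((631.7639770507812, -183.23959350585938), (181.65725708007812, 295.034423828125), 77.08952331542969) [[468.0, -239.0], [755.0, -305.0], [796.0, -128.0], [508.0, -62.0]]
top loaded_bar 0.68 [368.0, 200.4] 127 [ 0.558 -0.166  0.186] [[0.548, -0.193, 0.133], [0.576, -0.139, 0.2]]
top loaded_lever 0.7 [365.1, 190.2] 522 [ 0.577 -0.171  0.148] [[0.548, -0.201, 0.084], [0.605, -0.14, 0.199]]
top loaded_lever 0.16 [367.4, 198.7] 169 [ 0.558 -0.17   0.176] [[0.547, -0.208, 0.083], [0.577, -0.139, 0.2]]
top empty_bar 0.49 [173.2, 193.9] 192 [0.561 0.183 0.172] [[0.551, 0.151, 0.084], [0.584, 0.219, 0.195]]
scene loaded 0.71 [190.6, 325.2] 23718 [ 0.652 -0.185  0.084] [[0.494, -0.286, 0.015], [0.782, -0.083, 0.151]]
20414 0.08500487455436433
((632.19384765625, -183.56019592285156), (180.86380004882812, 296.8690185546875), 76.89155578613281) [[467.0, -238.0], [756.0, -305.0], [797.0, -129.0], [508.0, -62.0]]
scene loaded_bar 0.89 [174.9, 227.6] 414 [ 0.561 -0.166  0.177] [[0.549, -0.195, 0.13], [0.58, -0.139, 0.2]]
scene loaded_bar 0.58 [169.3, 251.1] 828 [ 0.564 -0.17   0.155] [[0.479, -0.203, 0.083], [0.603, -0.139, 0.199]]
scene loaded_lever 0.8 [181.6, 262.9] 668 [ 0.569 -0.165  0.161] [[0.549, -0.195, 0.087], [0.603, -0.139, 0.2]]
scene empty_bar 0.95 [389.3, 164.1] 510 [0.559 0.186 0.158] [[0.425, 0.152, 0.001], [0.588, 0.291, 0.194]]
```

```bash
cat >> h.py <<'E'
O=np.array([.5708,-.1698,0]); A=np.deg2rad(-13.0)
def w(x,y,z): return O+np.array([x*np.cos(A)-y*np.sin(A),x*np.sin(A)+y*np.cos(A),z])/1000
def incase(P):
    d=(np.asarray(P)-O)*1000; return np.stack([d[...,0]*np.cos(A)+d[...,1]*np.sin(A),-d[...,0]*np.sin(A)+d[...,1]*np.cos(A),d[...,2]],-1)
E
python3 - <<'E'
from h import *
th=np.deg2rad(-17)
bx,bz=5+80*np.sin(th),118+80*np.cos(th)
L=[[(-85,-90,85),(-85,90,85),(205,90,85),(205,-90,85),(-85,-90,85)],[(33,-90,85),(33,90,85)],
[(5,-26,118),(bx,-26,bz),(bx,26,bz),(5,26,118)],[(58,-15,93),(102,-15,93),(102,15,93),(58,15,93),(58,-15,93)],[(70.5,-15,106),(70.5,15,106)],[(35,-13,164),(35,13,164)]]
for n in ("top","scene"):
    p,d=robot.grab_frame(n); im=cv2.resize(p[:,:,::-1],None,fx=3,fy=3,interpolation=cv2.INTER_CUBIC)
    for l in L:
        q=proj(n,np.array([w(*a) for a in l]))*3+1
        cv2.polylines(im,[q.round().astype(int)],False,(0,0,255),1)
    c=(proj(n,w(50,0,100))[0]*3).astype(int)
    cv2.imwrite(f"pics/{n}_ov.png",im[max(0,c[1]-290):c[1]+290,max(0,c[0]-390):c[0]+390])
    m=robot.silhouettes("loaded_bar",n)
    P,uv=pts(n,d,m[0]['region']); C=incase(P); C=C[C[:,2]>185]; print(C.mean(0),np.percentile(C,[5,95],axis=0))
st=robot.read_state(); print(incase(st['position']),st['time'])
E
```

```text
[-16.87320796   3.38478618 196.9039025 ] [[-20.03652095 -22.36928598 194.06335826]
 [-13.31413705  27.85212599 199.79627541]]
[-15.48623987  -1.12578206 196.40094565] [[-18.50063938 -25.51610675 189.21197917]
 [-12.7633989   26.63557965 199.59377738]]
[-205.90975816 -452.55711711  231.27548041] 1.2
```

View pics/top_ov.png

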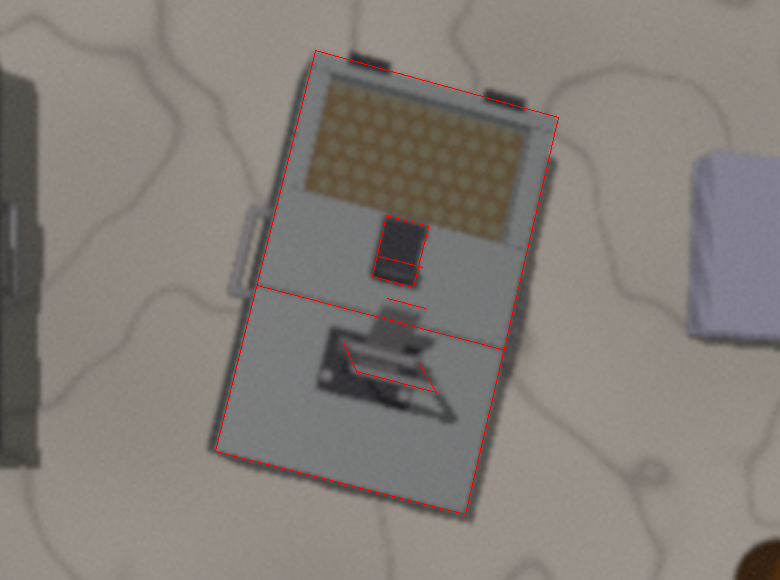

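View pics/scene_ov.png

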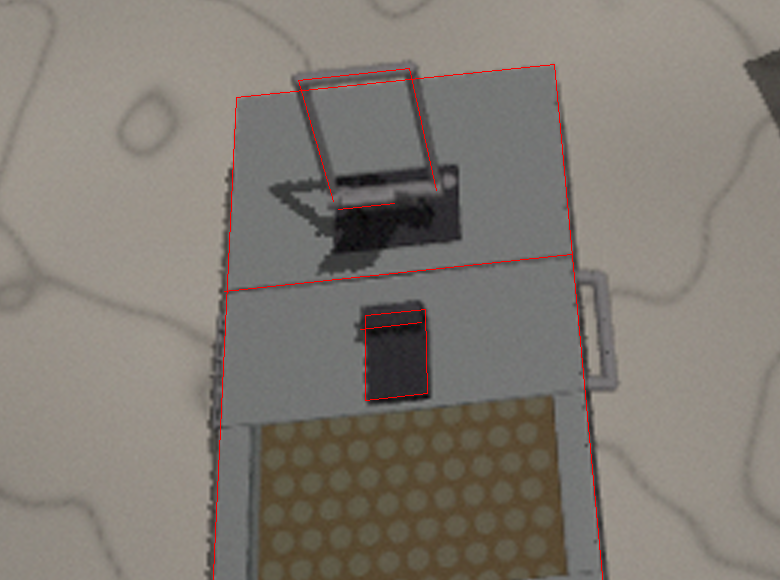

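```bash
python3 -m creep '[[[0,0,-0.005,7],[0,0,-0.005,7],[0,0,0,7],[0,0,0,7],[0,0,0,7]]]' 1 60; python3 -m creep '[[[0,0,0,3.4],[0.01,-0.03,0,0],[0.01,-0.035,0,0],[0.01,-0.035,0,0],[0.015,-0.035,0,0]]]'; python3 - <<'E'
from h import *
s=robot.read_state(); print(incase(s['position']),np.rad2deg(s['tool_rot']),s['joint_positions'].round(2))
E
```

```text
time: 1.62
position: [0.2684, -0.5645, 0.2414]
tool_rot: [3.141, -0.0, -0.173]
wrist_force: [-0.2, -0.8, 0.7]
width: 0.294
time: 2.03
position: [0.3421, -0.4418, 0.2413]
tool_rot: [3.141, 0.0, -0.228]
wrist_force: [1.0, -1.0, 0.6]
width: 0.002
[-161.65352954 -316.47795353  241.34376787] [ 1.79988951e+02  2.20439457e-02 -1.30709619e+01] [ 0.93  0.39 -0.09  1.66  0.04  1.09 -0.97]
```

Remaining: about x +107 and y −316 in the tool axes.

```bash
python3 -m creep '[[[0.01,-0.035,0,0],[0.01,-0.035,0,0],[0.01,-0.035,0,0],[0.01,-0.035,0,0],[0.01,-0.035,0,0]]]'; python3 -m creep '[[[0.014,-0.035,0,0],[0.014,-0.035,0,0],[0.014,-0.035,0,0],[0.014,-0.035,0,0],[0,0,0,0]]]';  python3 - <<'E'
from h import *
s=robot.read_state(); print(incase(s['position']),np.rad2deg(s['tool_rot']),s['joint_positions'].round(2))
E
```

```text
time: 2.45
position: [0.4311, -0.2821, 0.2415]
tool_rot: [3.141, -0.001, -0.227]
wrist_force: [0.0, -1.1, 1.1]
width: -0.003
time: 2.87
position: [0.5209, -0.1511, 0.2415]
tool_rot: [-3.136, -0.002, -0.216]
wrist_force: [0.2, 0.5, 0.7]
width: 0.001
[-52.85171762   6.95961949 241.49812728] [-1.79699005e+02 -1.26139293e-01 -1.23575830e+01] [ 0.38  0.37 -0.2   1.7   0.07  1.07 -1.63]
```

```bash
python3 -m creep '[[[0,0.003,0.02,0],[0,0.003,0.025,0],[0,0,0.025,0],[0,0,0,0]]]';  python3 - <<'E'
from h import *
s=robot.read_state(); print(incase(s['position']),np.rad2deg(s['tool_rot']),s['time'])
p,d=robot.grab_frame("scene"); cv2.imwrite("pics/s2.png",cv2.resize(p[100:380,40:420,::-1],None,fx=2,fy=2))
E
```

```text
time: 3.2
position: [0.5125, -0.1653, 0.1673]
tool_rot: [-3.141, 0.007, -0.226]
wrist_force: [-1.0, -0.2, 0.8]
width: -0.002
[-57.81173095  -8.7652116  167.32888484] [-179.98151965    0.40891449  -12.97421493] 3.2
```

View pics/s2.png

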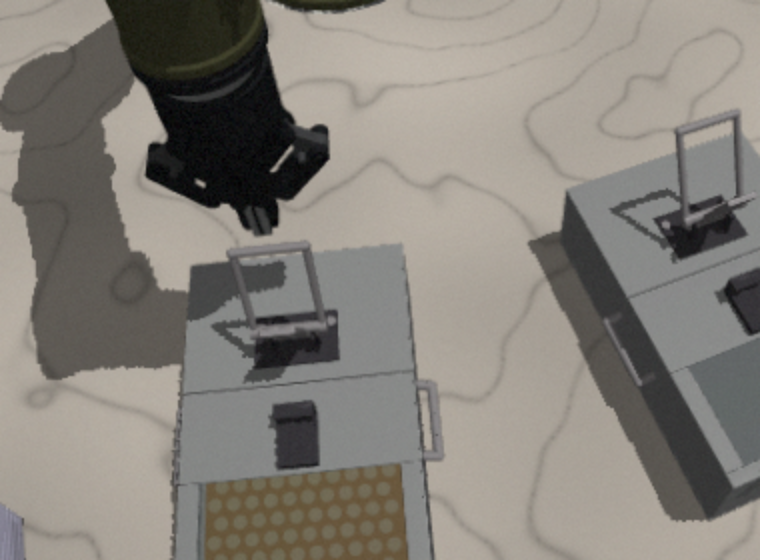

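```bash
python3 -m creep '[[[0,0,-0.003,0],[0,0,0,0],[0,0,0,0]]]';  python3 - <<'E'
from h import *
s=robot.read_state(); print(incase(s['position']),np.rad2deg(s['tool_rot']),s['time'])
E
```

```text
time: 3.5
position: [0.5162, -0.166, 0.1762]
tool_rot: [3.141, -0.003, -0.227]
wrist_force: [-0.6, -0.6, -0.2]
width: 0.005
[-54.01882773  -8.52691011 176.16700596] [179.99414185  -0.18768203 -12.97756231] 3.5
```

```bash
python3 -m creep '[[[0.01,-0.008,0.003,0],[0.015,0,0,0],[0.015,0,0,0],[0.012,0,0,0],[0.012,0,0,0]]]';  python3 -m creep '[[[0.01,0,0,0],[0.008,0,0,0],[0,0,0,0]]]'; python3 - <<'E'
from h import *
s=robot.read_state(); print(incase(s['position']),np.rad2deg(s['tool_rot']),s['time'])
p,d=robot.grab_frame("scene"); cv2.imwrite("pics/s3.png",cv2.resize(p[100:380,40:420,::-1],None,fx=2,fy=2))
E
```

```text
time: 3.92
position: [0.5811, -0.1717, 0.1718]
tool_rot: [-3.141, -0.001, -0.226]
wrist_force: [-0.9, -0.5, 0.3]
width: -0.003
time: 4.17
position: [0.5989, -0.176, 0.1713]
tool_rot: [-3.141, -0.002, -0.226]
wrist_force: [-0.6, -0.4, 0.3]
width: -0.001
[ 28.76893498   0.31863377 171.30315586] [-1.79970079e+02 -8.60317239e-02 -1.29444656e+01] 4.1667
```

View pics/s3.png

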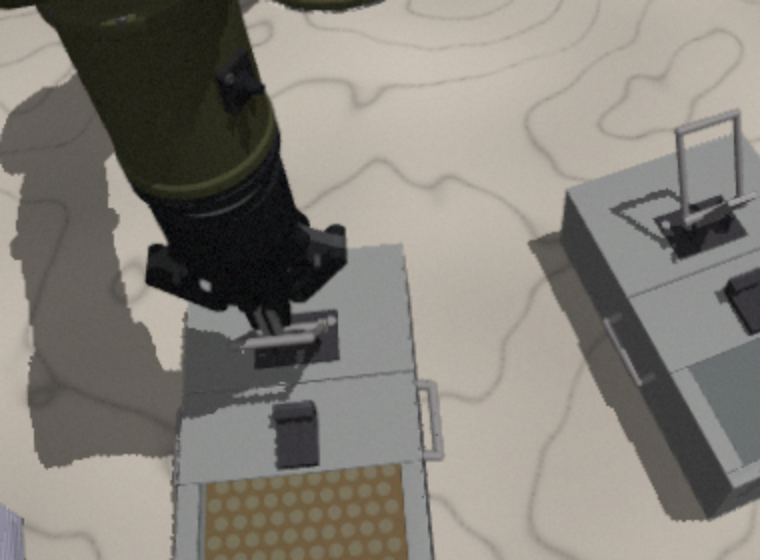

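The loop is being pushed forward, with the bar at about (280,343). I'll keep going.

```bash
python3 -m creep '[[[0.008,0,0,0],[0.008,0,0,0],[0.006,0,0,0],[0,0,0,0],[0,0,0,0]]]'; python3 - <<'E'
from h import *
s=robot.read_state(); print(incase(s['position']),s['time'])
p,d=robot.grab_frame("scene"); cv2.imwrite("pics/s4.png",cv2.resize(p[100:380,40:420,::-1],None,fx=2,fy=2))
E
```

```text
time: 4.63
position: [0.6185, -0.1812, 0.1711]
tool_rot: [-3.141, 0.0, -0.226]
wrist_force: [-1.0, -0.3, 0.4]
width: 0.001
[ 49.05635006  -0.39612371 171.07865925] 4.6333
```

View pics/s4.png

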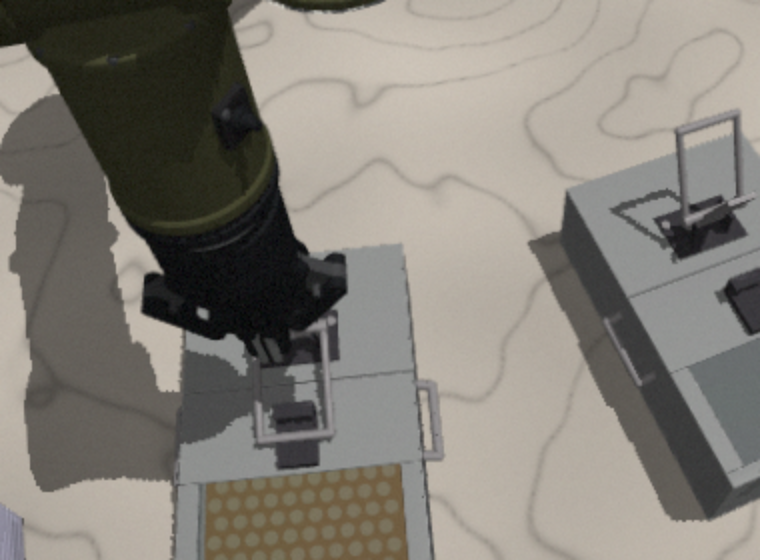

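The bar is down on the ledge beyond the lip, at about (293,438). Next the finger goes behind the lever on the keeper side.

```bash
python3 -m creep '[[[0.015,0,0,0],[0.003,0,0.01,0],[0,0,0.01,0],[0,0,0,0],[0,0,0,0]]]'; python3 - <<'E'
from h import *
s=robot.read_state(); print(incase(s['position']),s['time'])
E
```

```text
time: 5.1
position: [0.6344, -0.185, 0.1498]
tool_rot: [-3.142, 0.003, -0.226]
wrist_force: [0.6, -0.1, -0.3]
width: 0.004
[ 65.39264612  -0.48030803 149.79968881] 5.1
```

```bash
python3 -m creep '[[[-0.012,0,0,0],[-0.012,0,0,0],[-0.012,0,0,0],[-0.008,0,0,0],[-0.004,0,0,0]]]'; python3 -m creep '[[[-0.006,0,0,0],[-0.006,0,0,0],[-0.006,0,0,0],[-0.006,0,0,0],[0,0,0,0]]]'; python3 - <<'E'
from h import *
s=robot.read_state(); print(incase(s['position']),s['time'])
p,d=robot.grab_frame("scene"); cv2.imwrite("pics/s5.png",cv2.resize(p[100:380,40:420,::-1],None,fx=2,fy=2))
E
```

```text
time: 5.52
position: [0.5881, -0.1744, 0.1518]
tool_rot: [3.141, -0.0, -0.227]
wrist_force: [0.4, 0.5, 0.8]
width: -0.005
time: 5.93
position: [0.5643, -0.1688, 0.1511]
tool_rot: [3.142, 0.001, -0.226]
wrist_force: [-1.2, -0.8, 0.1]
width: 0.002
[ -6.53620267  -0.52453014 151.14625517] 5.9333
```

View pics/s5.png

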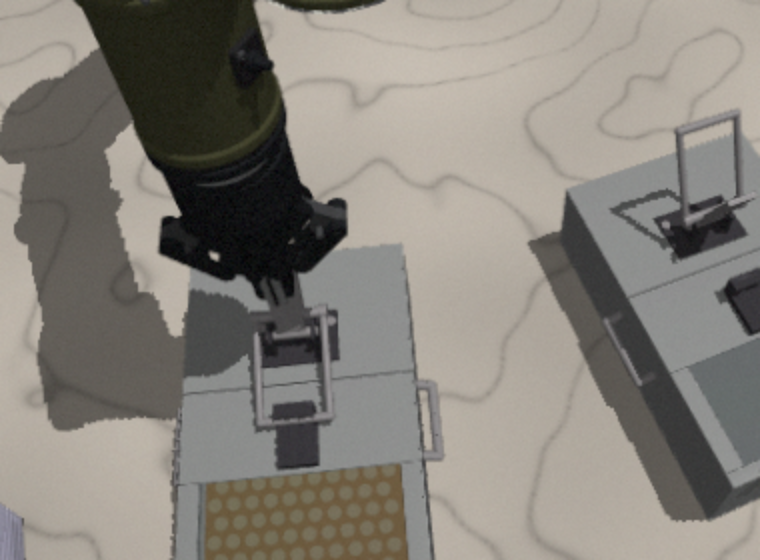

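```bash
python3 - <<'E'
from h import *
for n in ("scene","top"):
    p,d=robot.grab_frame(n)
    yy,xx=np.mgrid[:420,:560]
    P,uv=pts(n,d,np.ones((420,560),bool)); C=incase(P)
    s=(abs(C[:,1])<32)&(C[:,0]>50)&(C[:,0]<110)&(C[:,2]>80)
    C=C[s]
    for lo,hi in ((-31,-18),(-14,14),(18,31)):
        q=C[(C[:,1]>lo)&(C[:,1]<hi)]
        print(n,lo,[(x,q[(abs(q[:,0]-x)<2)][:,2].max().round(1) if (abs(q[:,0]-x)<2).any() else None) for x in range(52,106,4)])
E
```

```text
scene -31 [(52, np.float64(104.9)), (56, np.float64(104.7)), (60, np.float64(102.6)), (64, np.float64(103.3)), (68, np.float64(102.5)), (72, np.float64(100.7)), (76, np.float64(87.5)), (80, np.float64(87.1)), (84, np.float64(86.8)), (88, np.float64(86.4)), (92, np.float64(86.7)), (96, np.float64(85.9)), (100, np.float64(87.2)), (104, np.float64(86.6))]
scene -14 [(52, np.float64(85.9)), (56, None), (60, np.float64(107.6)), (64, np.float64(109.0)), (68, np.float64(107.8)), (72, np.float64(107.8)), (76, np.float64(95.1)), (80, np.float64(95.5)), (84, np.float64(95.9)), (88, np.float64(94.9)), (92, np.float64(95.6)), (96, np.float64(96.4)), (100, np.float64(95.4)), (104, np.float64(93.8))]
scene 18 [(52, np.float64(105.2)), (56, np.float64(104.1)), (60, np.float64(102.8)), (64, np.float64(101.7)), (68, np.float64(101.7)), (72, np.float64(100.6)), (76, np.float64(86.6)), (80, np.float64(86.4)), (84, np.float64(87.6)), (88, np.float64(87.1)), (92, np.float64(88.2)), (96, np.float64(88.0)), (100, np.float64(87.6)), (104, np.float64(87.5))]
top -31 [(52, None), (56, None), (60, None), (64, 
[... 202 characters left out ...]
op -14 [(52, np.float64(87.3)), (56, np.float64(86.4)), (60, np.float64(108.5)), (64, np.float64(109.1)), (68, np.float64(109.1)), (72, np.float64(106.0)), (76, np.float64(98.6)), (80, np.float64(94.1)), (84, np.float64(95.5)), (88, np.float64(96.1)), (92, np.float64(95.4)), (96, np.float64(94.9)), (100, np.float64(97.2)), (104, np.float64(86.4))]
top 18 [(52, np.float64(103.3)), (56, np.float64(103.8)), (60, np.float64(104.1)), (64, np.float64(101.0)), (68, np.float64(101.5)), (72, np.float64(99.2)), (76, np.float64(90.3)), (80, np.float64(88.2)), (84, np.float64(85.4)), (88, np.float64(87.7)), (92, np.float64(88.1)), (96, np.float64(85.8)), (100, np.float64(85.5)), (104, np.float64(86.2))]
```

The bar's top is at z of about 100 mm near x 70, so it is tucked under the lip. I'll continue the arc.

```bash
python3 -m creep '[[[-0.008,0,0.002,0],[-0.008,0,0.004,0],[-0.007,0,0.006,0],[-0.005,0,0.007,0],[-0.004,0,0.008,0]]]'; python3 - <<'E'
from h import *
s=robot.read_state(); print(incase(s['position']),s['time'])
E
```

```text
time: 6.5
position: [0.5339, -0.1618, 0.1241]
tool_rot: [3.142, -0.0, -0.226]
wrist_force: [-1.2, 0.4, 1.6]
width: 0.004
[-37.79201113  -0.48929969 124.08479631] 6.5
```

```bash
python3 -m creep '[[[-0.003,0,0.006,0],[-0.002,0,0.006,0],[-0.001,0,0.004,0],[0,0,0.002,0],[0,0,0,0]]]'; python3 - <<'E'
from h import *
s=robot.read_state(); print(incase(s['position']),s['time'])
p,d=robot.grab_frame("scene"); cv2.imwrite("pics/s6.png",cv2.resize(p[100:380,40:420,::-1],None,fx=2,fy=2))
E
```

```text
time: 6.92
position: [0.5283, -0.1605, 0.1059]
tool_rot: [3.142, 0.001, -0.226]
wrist_force: [-0.4, 0.4, 0.2]
width: 0.003
[-43.51503547  -0.52266829 105.8725527 ] 6.9167
```

View pics/s6.png

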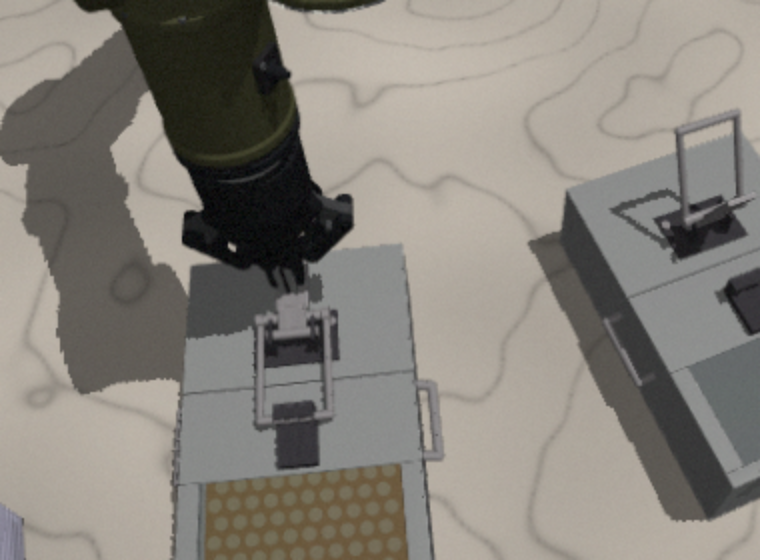

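```bash
python3 -m creep '[[[0,0,0.002,0],[0,0,0,0]]]'; python3 -m creep '[[[0,0,-0.015,0],[0,0,-0.035,0],[-0.02,0,-0.04,0],[-0.03,0,-0.03,0],[-0.03,0,0,0]]]';python3 -m creep '[[[-0.03,0,0,0],[-0.03,0,0,0],[0,0,0,0],[0,0,0,0]]]'; python3 - <<'E'
from h import *
s=robot.read_state(); print(incase(s['position']),s['time'])
p,d=robot.grab_frame("scene"); cv2.imwrite("pics/s7.png",cv2.resize(p[180:360,80:280,::-1],None,fx=3,fy=3))
P,uv=pts("scene",d,np.ones((420,560),bool)); C=incase(P)
for lo,hi,X in ((-11,11,range(-88,12,6)),(-31,-18,range(52,90,3)),(18,31,range(52,90,3))):
    q=C[(C[:,1]>lo)&(C[:,1]<hi)&(C[:,2]>80)&(C[:,2]<140)]
    print([(x,round(float(np.median(a)),1),round(float(a.max()),1)) for x in X for a in [q[abs(q[:,0]-x)<2][:,2]] if len(a)])
E
```

```text
time: 7.13
position: [0.5291, -0.1607, 0.1054]
tool_rot: [3.141, -0.001, -0.227]
wrist_force: [-3.1, 0.9, 9.1]
width: -0.001
time: 7.55
position: [0.4554, -0.1435, 0.2261]
tool_rot: [3.141, -0.01, -0.226]
wrist_force: [0.4, -0.5, 0.2]
width: -0.001
time: 7.88
position: [0.3934, -0.1296, 0.2216]
tool_rot: [3.141, -0.001, -0.227]
wrist_force: [0.5, 0.7, 0.5]
width: 0.005
[-181.90679723   -0.7547301   221.63064456] 7.8833
[(-82, 84.8, 85.8), (-70, 105.0, 106.3), (-64, 105.5, 107.0), (-58, 105.1, 106.7), (-52, 104.7, 106.9), (-46, 105.1, 107.3), (-40, 105.5, 107.4), (-34, 104.9, 107.1), (-28, 105.3, 107.3), (-22, 105.0, 107.9), (-16, 105.7, 108.6), (-10, 106.2, 108.1), (-4, 97.0, 108.0), (2, 104.6, 110.0), (8, 87.4, 89.8)]
[(52, 98.8, 100.7), (55, 98.5, 101.5), (58, 99.7, 101.4), (61, 100.3, 102.7), (64, 99.6, 101.8), (67, 98.5, 102.3), (70, 86.7, 101.5), (73, 85.1, 89.0), (76, 85.3, 86.6), (79, 85.4, 87.3), (82, 85.2, 87.6), (85, 85.2, 86.5), (88, 85.1, 86.6)]
[(52, 86.1, 101.8), (55, 92.2, 102.8), (58, 97.5, 103.3), (61, 99.8, 101.5), (64, 99.8, 101.8), (67, 99.2, 102.0), (70, 91.8, 103.0), (73, 85.0, 99.0), (76, 84.7, 86.0), (79, 84.5, 86.5), (82, 84.8, 87.8), (85, 84.8, 86.9), (88, 85.5, 87.4)]
```

View pics/s7.png

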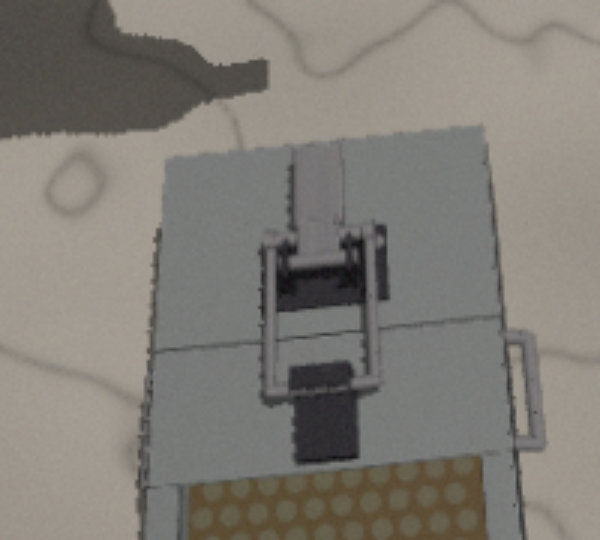

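The lever lies flat at z of about 105 mm along its whole length. The crossbar, about (320,388), is tucked under the keeper, and the arm is clear.

```bash
python3 -c "
from cell import robot
print(robot.sign_off())"
```

```text
the job is handed in; nothing more can be done
None
```

The loaded case's draw latch is closed, and I handed the job in after about 8 s of robot time.

- **What I did:** With the gripper shut, I pushed the loaded case's loop over until its bar dropped on the ledge beyond the lip. I then swung the lever over in an arc and pressed it flat; the last press read about 9 N at the wrist.
- **Lever:** Depth from the scene camera puts its upper face at z of about 105 mm along its whole length, which matches the closed height of 105.5 mm.
- **Crossbar:** Its top is at z of about 100 to 101 mm, so its centre is near z 97 mm. It sits at x of about 68 to 70 mm under the lip, read where the loop sticks out either side of the keeper because the keeper hides the middle. Those figures carry about 2 mm of calibration error.
- **Arm and empty case:** The arm stood clear of both cases when I handed in. The robot never went near the empty case's latch, which looked unchanged in the last picture that showed it. I did not re-measure it after the final retreat.

No check failed or disagreed.

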